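Set the working height of an inspection microscope with a setting gauge

TASK

Set the inspection microscope's working height: take the red-handled setting gauge from its wooden rest, slide its steel blade flat on the stage under the tube's sprung steel nose, let go of it, and turn the knurled knob on top of the column clockwise until the nose just bears on the blade so that the blade drags lightly, without pressing it hard. Then draw the gauge out, lay it back in the groove of its rest as it lay before, and leave the knob as set and the other things on the bench alone.

Things in the scene. Friction and masses are not known exactly. Their poses are not given: they have to be found in the camera images.
- microscope: Grey-green inspection microscope, fixed. Origin: on the bench under the optical axis (the tube's axis). z up; y points from the column past the tube to the open front, from where the gauge is slid in. Base 156 mm wide, y -143 to +93, 34 mm high. Column 66 x 54 mm centred at y = -115, top plate at 246 mm height.
- stage_top (a point): Point of the stage's flat top on the optical axis, straight under the nose, 75 mm above the bench; axes as the microscope's. The black stage plate is fixed, 12 mm thick, x -65 to 65, y -55 to +75 mm. Two low spring clips lie on it 38 to 55 mm to each side (x); between them it is bare.
- tube_head: Carriage with the tube, goes only straight up and down as the knob is turned. Origin: centre of the flat lower face of the steel nose when sprung out, a round of 19 mm diameter facing the stage. Axes as the microscope's. Tube up to 64 mm wide; its inclined eyepiece leans forward to y = +60 mm at 230 to 310 mm above the bench.
- nose (a point): Centre of the nose's lower face. Its height above stage_top is the gap, 10 to 12.6 mm at the start. The nose is a spring sleeve that goes back up to 6 mm into the tube: it bears with 2 N as soon as it touches, plus 8 N for each mm the tube goes on down (about 10 N per rad of the knob).
- knob_grip (a point): Middle of the knurled aluminium hand knob on top of the column, 273 mm above the bench: 42 mm diameter, 28 mm high (258 to 286 mm), axis vertical at y = -115 mm of the microscope. The column's top plate is 12 mm below the knob. The knob stays at its height when turned.
- height_knob (a joint): Knob angle in rad, growing clockwise seen from above; range -1 to 8, starts at 0.4 to 2.2. A black index bar on its top, centre to rim, points to the microscope's +y at 0. Clockwise lowers the tube 8 mm a turn (1.273 mm/rad). At 0 the gap is 13 mm: the nose meets the 8 mm blade at 3.93. Friction 0.03 N m, stays where left; bearing on the blade adds only 0.0013 N m per newton.
- gauge: Loose setting gauge, 195 mm, 180 g: flat steel blade 20 mm wide, 8 thick, 125 long; red handle 20 mm wide, 16 high, 70 long; undersides in one plane. Origin: underside, middle of the handle. z up, y away from the blade, which runs from y = -35 to its tip at -160. Balances at y = -75: lies steady on the stage, handle out in front, with its tip 5 to 30 mm past the optical axis.
- gauge_grip (a point): Middle of the handle, 10 mm above the gauge's underside.
- gauge_tip (a point): End of the blade, 160 mm from the handle's middle, at half the blade's thickness.
- gauge_rest: Fixed wooden rest 60 mm wide, y -50 to +70, origin under the groove on the bench, z up, y along the groove. Groove 27 mm wide, floor 30 mm up, sides 7 mm high, end wall's inner face at y = -44, open at +y. The gauge lies in it, y along the rest's y, origin at (0, 124, 30) mm of the rest, blade tip at y = -36, handle free beyond the open end.
- rest_floor (a point): Point of the groove's floor over the rest's origin, 30 mm above the bench.
- eyepiece: Bystander: spare eyepiece standing upright, 34 mm diameter, 52 mm high, origin under its centre.
- slide_box: Bystander: blue slide box, 85 x 105 x 32 mm, origin under its centre.
- cleaner: Bystander: low amber jar with a white lid, 48 mm diameter, 45 mm high, origin under its centre.
Things that resemble listed ones, but are neither listed nor needed, are in the scene too. Leave any orange look-alike of the gauge_rest alone.

How it is judged:
By the outcome, as a careful person would: the job done as asked, in the order asked, and still so for the second after the job is handed in, with the robot touching nothing.
It also fails if it takes over 66 s, if anything falls off the work surface, if the arm or the gripper's body presses on something with over 40 N, if the wrist force passes 120 N, or if a joint passes its speed limit or range.

ROBOT

A 6-joint arm with a two-finger parallel gripper is mounted at the origin on the work surface. World frame = base frame: x ahead of the robot, y to its left, z up, the work surface at z = 0. Lengths are in m, angles in degrees, forces in N, time in s.
With the tool pointing down it reaches from about 0.35 to 0.875 m from the base axis. Payload 4.2 kg.
Tool frame: the origin (TCP) lies midway between the tips of the shut fingers; the grasp point (between the pads) lies 19 mm behind it; z points along the fingers, y is the line along which they close (so a half turn about z gives the same grasp; the last joint's range is limited). The gripper opens to 87 mm and grips with 3 to 60 N. Pads are 19 mm wide; open, the fingers measure 117 mm over their backs; the gripper's body (75 mm by 190 mm) begins 51 mm behind the grasp point.
Start: joints at [-53.079, 22.042, 0.453, 0, -68.411, -14.817], TCP at [0.235, -0.579, 0.223] pointing down, gripper open.
Joint ranges: [-179.83, 179.83], [-69.29, 118.12], [-61.27, 80.66], [-181.25, 117.63], [-171.15, -9.14], [-177.46, 177.46]. Speed limits (degrees/s): [159.86, 159.86, 180, 180, 180, 180].

INTERFACE

Orientations are given as [roll, pitch, yaw] about the fixed x, y, z axes, in that order (R = Rz(yaw) Ry(pitch) Rx(roll)).
In Python, from workcell import env gives the robot as it stands. The module is installed in compiled form; this text tells all that it offers. Calls block until the motion is done:
- env.goto(position, orientation): joint-space move of the TCP to a pose.
- env.move_straight(position, rotation=None, rate=0.15, force_limit=None): straight line of the TCP; rotation=None keeps the orientation; rate is the mean speed in m/s. With force_limit (N) it stops when the force on the tool has changed by that much, and returns True; else False.
- env.set_joints(angles): joint-space move.
- env.gripper_to(opening, grasp_force=None): opening from 0.0 (shut) to 1.0 (fully open); grasp_force is the grip in N (None keeps the last); returns when the fingers have stopped.
- env.dwell(seconds).
- env.inverse_kinematics(position, orientation): joint angles nearest the present ones, or None.
- env.read_state(): the state.
- env.grab_frame(name): name is "scene" or "top" or "wrist"; returns a dict with "image" (480x640x3 uint8, blue, green, red), "fx", "fy", "cx", "cy" (pixels), "position" and "orientation" of the camera in the world. Camera axes: x right, y up, looking along -z (the intrinsics and any distortion apply to the point x, -y, -z); pixel columns grow to the right and rows downward; lengths in m; the calibration is good to about 2 mm. The wrist camera is an equidistant fisheye: a pixel r from the principal point sees the ray r / f radians off the axis. A picture is of the moment at which its call begins. There is no depth.
A pose or a line that the arm cannot do raises env.Unreachable and nothing moves.
- env.close_job(): hands the job in; it is judged then, once.
Trained networks look in a picture, given as the dict that the camera call returned (one of the last four; its "shot" number tells which), for a name from the list of things; names that differ only in an ending like _2 or _b are one class to them, and where a whole thing is asked for, a point or a joint stands for the part that bears it (a point fixed in the world has none). Each returns a list of dicts, best first, with "score" (0 to 1); they miss things now and then, are a little off and sometimes report something else, mostly with a low value. They report only what shows in the picture. A call takes as long as a camera call. They do not tell look-alikes from the thing itself.
- env.search_frame(picture, thing): "xyz" ([x, y, z] in m, in world coordinates, good to about 4 mm: the middle of the surface that is visible of it).
- env.trace(picture, thing): "mask" (480x640 bool, what is visible of it).
The state is a dict: "clock": time; "joint_positions": joint angles; "qvel": joint speeds; "joint_torque": joint torques, N m; "position": TCP position; "tool_rot": TCP orientation; "force": force on the tool from outside, world axes, zero at the start; "wrist_torque": the same for the moment, N m; "opening": opening from 0.0 (shut) to 1.0 (fully open); "finger_force": force on a finger pad.
Only numpy, scipy, OpenCV 4.12 (cv2) and the standard library are available. Lean on these libraries where they do the work, as an engineer would, in place of code of your own. Each camera call takes 0.05 s, during which the arm holds its last target. There are 200 camera calls.

## Working session

There is one attempt and no reset: what is moved stays moved. The work goes in short steps, each a Python script; the robot and the scene stay as the last script left them, time stands still between calls to the robot, and variables do not carry over. Pictures are saved under pics/ and viewed, at most 10 in all, crops included, and the job is handed in when it is done.

```bash
mkdir -p pics
cat > h.py <<'E'
from workcell import env
import numpy as np, cv2
from scipy.spatial.transform import Rotation as R
np.set_printoptions(precision=4,suppress=True)
def rot(c):
    o=np.array(c["orientation"],float)
    return o if o.shape==(3,3) else R.from_euler("xyz",o,degrees=True).as_matrix()
def ray(c,u,v,fish=False):
    x,y=(u-c["cx"])/c["fx"],(v-c["cy"])/c["fy"]
    if fish:
        r=np.hypot(x,y); s=np.sin(r)/r if r>1e-9 else 1; d=np.array([x*s,-y*s,-np.cos(r)])
    else: d=np.array([x,-y,-1])
    return np.array(c["position"]),rot(c)@d
def onz(c,u,v,z,fish=False):
    p,d=ray(c,u,v,fish); return p+d*(z-p[2])/d[2]
def proj(c,P,fish=False):
    q=rot(c).T@(np.array(P)-c["position"]); x,y,z=q[0],-q[1],-q[2]
    if fish:
        r=np.hypot(x,y);th=np.arctan2(r,z);k=th/max(r,1e-9)
    else:k=1/z
    return c["cx"]+c["fx"]*x*k,c["cy"]+c["fy"]*y*k
E
python3 - <<'E'
from h import *
for n in("scene","top"):
    c=env.grab_frame(n); cv2.imwrite(f"pics/{n}.png",c["image"])
    print(n,{k:v for k,v in c.items() if k!="image"})
    for t in "microscope stage_top tube_head nose knob_grip height_knob gauge gauge_grip gauge_tip gauge_rest rest_floor eyepiece slide_box cleaner".split():
        try: print(t,[(np.round(d["xyz"],3).tolist(),round(d["score"],2)) for d in env.search_frame(c,t)])
        except Exception as e: print(t,e)
print(env.read_state())
E
```

```text
scene {'fx': 540.1633506142206, 'fy': 540.1633506142206, 'cx': 329.1941278421626, 'cy': 237.53713961888138, 'position': array([1.1665, 0.0284, 0.8883]), 'orientation': array([39.7829, -0.188 , 86.589 ]), 'shot': 1}
microscope [([0.558, -0.214, 0.079], 0.72), ([0.74, 0.106, 0.03], 0.52)]
stage_top [([0.56, -0.216, 0.076], 0.61)]
tube_head [([0.538, -0.186, 0.199], 0.75)]
nose [([0.556, 0.254, 0.036], 0.29)]
knob_grip [([0.56, -0.283, 0.287], 0.95)]
height_knob [([0.563, -0.285, 0.287], 0.71), ([0.559, -0.215, 0.077], 0.35)]
gauge [([0.539, 0.314, 0.038], 0.69)]
gauge_grip [([0.533, 0.315, 0.038], 0.94), ([0.557, 0.254, 0.033], 0.74)]
gauge_tip [([0.534, 0.311, 0.04], 0.59), ([0.538, -0.186, 0.201], 0.2)]
gauge_rest [([0.727, 0.268, 0.029], 0.78), ([0.402, 0.304, 0.033], 0.7), ([0.557, 0.254, 0.035], 0.57)]
rest_floor [([0.399, 0.303, 0.033], 0.91), ([0.555, 0.253, 0.034], 0.78), ([0.722, 0.264, 0.031], 0.61)]
eyepiece [([0.386, 0.152, 0.043], 0.57), ([0.533, 0.309, 0.043], 0.17)]
slide_box [([0.739, 0.104, 0.029], 0.59)]
cleaner [([0.4, 0.064, 0.039], 0.63)]
top {'fx': 463.65498877949
[... 863 characters left out ...]
, 0.84), ([0.387, 0.303, 0.036], 0.78)]
eyepiece [([0.371, 0.156, 0.049], 0.48)]
slide_box [([0.724, 0.104, 0.034], 0.73), ([0.536, 0.306, 0.04], 0.21)]
cleaner [([0.384, 0.057, 0.043], 0.7)]
{'clock': 1.5, 'joint_positions': array([-53.0789,  22.0411,   0.4505,   0.0005, -68.4114, -14.8167]), 'qvel': array([-0.0675,  0.0059, -0.0741,  0.0385,  0.0984, -0.0095]), 'joint_torque': array([ -0.0007, -39.0461,  18.7615,   4.2244,   0.0154,  -0.    ]), 'position': array([ 0.2352, -0.579 ,  0.2225]), 'tool_rot': array([ 179.9982,   -0.0009, -157.8954]), 'force': array([ 0.6051, -0.2052,  0.6424]), 'wrist_torque': array([ 0.0571, -0.0097, -0.0666]), 'finger_force': 0.0, 'opening': 1.002982872441936}
```

View pics/scene.png

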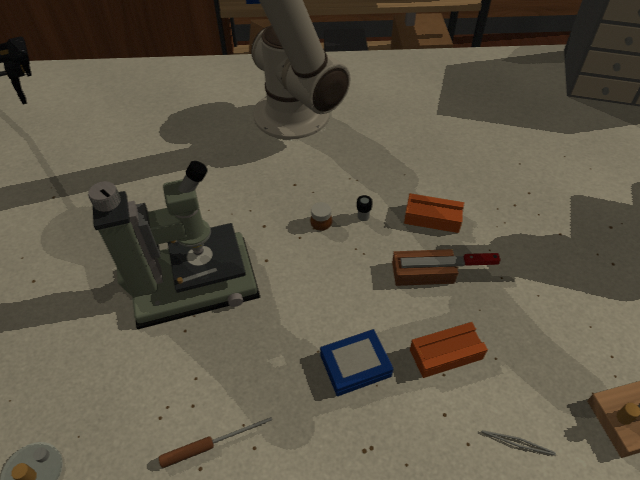

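View pics/top.png

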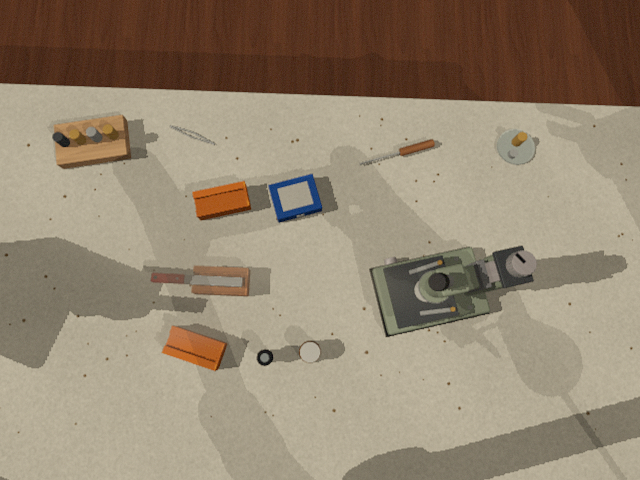

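Candidates for the gauge and rest:
- Red-handled gauge in the brown rest: scene (450,262), top (205,280).
- Orange look-alike rests: scene (434,212) and (448,350), both empty.
- Brown-handled screwdriver: scene (190,450).

I choose the brown rest with the gauge. The two cameras disagree by about 14 mm in x, so I'll check with the wrist camera.

Run:
```python
from h import *
for n in("scene","top"):
    c=env.grab_frame(n); print(n,"base",proj(c,[0,0,0]),"tcp",proj(c,env.read_state()["position"]))
env.move_straight([0.28,-0.52,0.5],rate=0.3)
env.goto([0.50,-0.15,0.55],[180,0,-78])
c=env.grab_frame("wrist"); cv2.imwrite("pics/w1.png",c["image"]); np.save("w1.npy",c,allow_pickle=True)
print(c["position"],c["orientation"],c["fx"],c["cx"],c["cy"])
for t in "knob_grip tube_head stage_top".split(): print(t,[(d["xyz"],round(d["score"],2)) for d in env.search_frame(c,t)])
env.goto([0.53,0.29,0.28],[180,0,-90])
c=env.grab_frame("wrist"); cv2.imwrite("pics/w2.png",c["image"]); np.save("w2.npy",c,allow_pickle=True)
print(c["position"],c["orientation"])
for t in "gauge gauge_grip gauge_tip gauge_rest".split(): print(t,[(d["xyz"],round(d["score"],2)) for d in env.search_frame(c,t)])
s=env.read_state();print(s["clock"],s["position"],s["joint_positions"])
```

```text
scene base (np.float64(291.05878624544846), np.float64(114.35081216893809)) tcp (np.float64(-2.3651120788697995), np.float64(106.70769945467171))
top base (np.float64(332.96392423602845), np.float64(546.9142661278694)) tcp (np.float64(688.6699699682789), np.float64(459.0587352785092))
[ 0.5145 -0.2158  0.7116] [ -14.4178    0.0074 -168.1065] 371.64829954431775 316.6809497336011 240.64091818790277
knob_grip [([0.5466, -0.2917, 0.2828], 0.73)]
tube_head [([0.5281, -0.1891, 0.2558], 0.78)]
stage_top [([0.5298, -0.2166, 0.1961], 0.74)]
[0.531  0.2227 0.4426] [-14.4707   0.0964 179.9285]
gauge [([0.5338, 0.2971, 0.0365], 0.97)]
gauge_grip [([0.5309, 0.2989, 0.0388], 0.73)]
gauge_tip [([0.5337, 0.3002, 0.046], 0.92)]
gauge_rest [([0.5391, 0.2547, 0.0381], 0.9), ([0.394, 0.3005, 0.0347], 0.76), ([0.7094, 0.2684, 0.0378], 0.73)]
6.625 [0.5303 0.2895 0.2804] [ 43.969   18.0954   2.8786   0.0032 -74.7421 -44.0213]
```

View pics/w2.png

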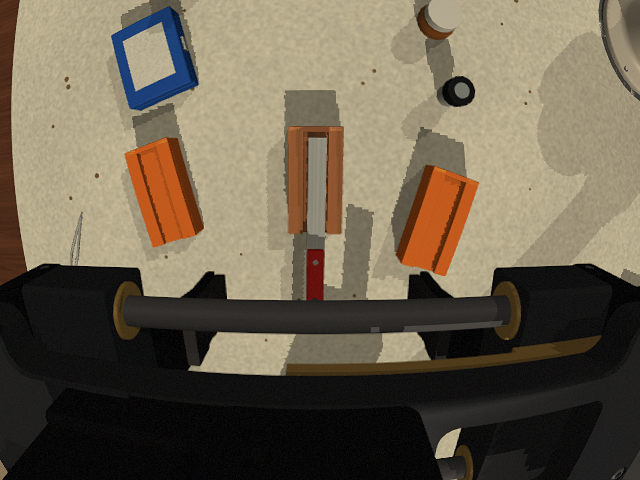

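View pics/w1.png

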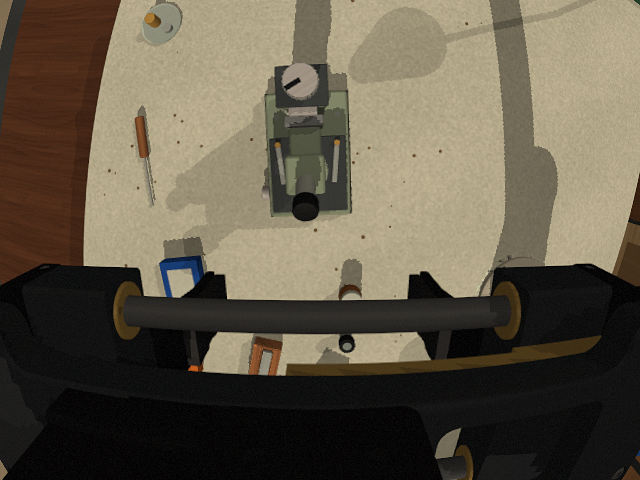

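The wrist view shows the red-handled gauge lying in the brown rest at (316,190), with the empty orange look-alikes at (163,190) and (438,220). The other wrist view shows the microscope with its knob at (300,81) and the index bar pointing toward (290,86). Wrist and top agree, so the scene camera is the one that is off. Next I'll fit the poses from crops.

Run:
```python
from h import *
w1=cv2.imread("pics/w1.png");w2=cv2.imread("pics/w2.png")
a=cv2.resize(w1[55:225,255:365],None,fx=3.5,fy=3.5,interpolation=cv2.INTER_CUBIC)
b=cv2.resize(w2[120:310,280:355],None,fx=3.1,fy=3.1,interpolation=cv2.INTER_CUBIC)
o=np.zeros((600,640,3),np.uint8); o[:a.shape[0],:a.shape[1]]=a; o[:b.shape[0],400:400+b.shape[1]]=b
cv2.imwrite("pics/crop.png",o)
w=np.load("w2.npy",allow_pickle=True).item()
im=w["image"].astype(int)
red=(im[...,2]>90)&(im[...,1]<50)&(im[...,0]<60); red[:240]=0;red[300:]=0;red[:,:295]=0;red[:,335:]=0
v,u=np.nonzero(red); print("red",u.min(),u.max(),v.min(),v.max())
for r in (255,265,275,285,292): 
    uu=u[v==r]; print(r, onz(w,uu.min(),r,.046,True),onz(w,uu.max()+1,r,.046,True))
g=(im.min(2)>110)&(im.max(2)-im.min(2)<25)
for r in range(132,240,8):
    uu=np.nonzero(g[r,295:340])[0]+295
    if len(uu)>5: print(r,uu.min(),uu.max(),onz(w,uu.min(),r,.038,True)[:2],onz(w,uu.max()+1,r,.038,True)[:2])
print("tip",onz(w,317,138,.038,True))
```

```text
red 307 323 251 299
255 [0.5415 0.3416 0.046 ] [0.5236 0.3416 0.046 ]
265 [0.5416 0.3533 0.046 ] [0.5236 0.3534 0.046 ]
275 [0.5417 0.3653 0.046 ] [0.5247 0.3653 0.046 ]
285 [0.5418 0.3775 0.046 ] [0.5246 0.3775 0.046 ]
292 [0.5418 0.3861 0.046 ] [0.5246 0.3861 0.046 ]
140 309 326 [0.5399 0.2153] [0.5205 0.2154]
148 309 326 [0.5399 0.2241] [0.5205 0.2241]
156 309 325 [0.54   0.2328] [0.5216 0.2328]
164 309 325 [0.54   0.2415] [0.5216 0.2415]
172 309 325 [0.54   0.2502] [0.5216 0.2502]
180 309 325 [0.5401 0.259 ] [0.5216 0.259 ]
188 309 325 [0.5401 0.2678] [0.5215 0.2678]
196 309 325 [0.5401 0.2766] [0.5215 0.2767]
204 309 324 [0.5402 0.2855] [0.5226 0.2855]
212 308 324 [0.5413 0.2945] [0.5226 0.2945]
220 307 324 [0.5425 0.3035] [0.5225 0.3035]
228 308 324 [0.5415 0.3126] [0.5225 0.3126]
236 319 324 [0.5292 0.3218] [0.5225 0.3218]
tip [0.5313 0.2132 0.038 ]
```

View pics/crop.png

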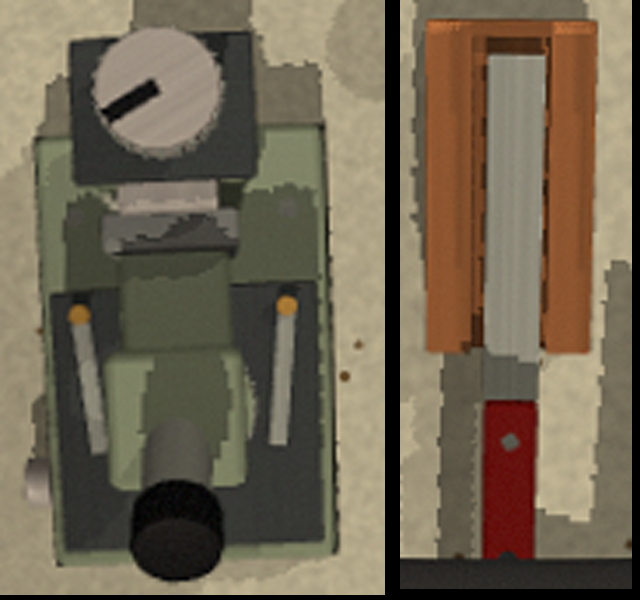

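```bash
cat > fit.py <<'E'
from h import *
from scipy.optimize import least_squares
w=np.load("w1.npy",allow_pickle=True).item()
pk=[(157.5,92,0,-115,286),(66,551,65,75,75),(324,541,-65,75,75),(52,294,65,-55,75),(315,283,-65,-55,75),(57,566,78,93,34),(337,553,-78,93,34),
(70,42,33,-142,246),(253,33,-33,-142,246),(75,184,33,-88,246),(258,178,-33,-88,246)]
A=np.array([onz(w,p[0]/3.5+255-.3,p[1]/3.5+55-.3,p[4]/1e3,True)[:2] for p in pk]); B=np.array([p[2:4] for p in pk])/1e3
def T(q,B): c,s=np.cos(q[2]),np.sin(q[2]); return B@np.array([[c,s],[-s,c]])+q[:2]
r=least_squares(lambda q:(T(q,B)-A).ravel(),[.52,-.17,.2],loss="soft_l1",f_scale=.002)
if __name__=="__main__":
    print("scope",r.x[:2],np.degrees(r.x[2]));print((T(r.x,B)-A)*1e3)
    k=T(r.x,np.array([[0,-.115]]))[0]
    e=onz(w,106/3.5+255-.3,117/3.5+55-.3,.287,True)[:2]; d=e-onz(w,157/3.5+255-.3,86/3.5+55-.3,.287,True)[:2]
    print("knob",k,"index world",np.degrees(np.arctan2(d[1],d[0])),"angle cw",90+np.degrees(r.x[2])-np.degrees(np.arctan2(d[1],d[0])))
E
python3 fit.py
python3 - <<'E'
from h import *
print(env.inverse_kinematics([.5335,.385,.021],[180,0,-91.1]))
E
```

```text
scope [ 0.5208 -0.1776] 14.299619577467439
[[ 0.1357 -2.1305]
 [ 0.2097  1.5691]
 [-1.0689  0.772 ]
 [ 1.2426 -0.5127]
 [-0.8398 -1.6278]
 [ 1.8494  5.1985]
 [-5.1382  4.1075]
 [ 1.0425 -0.8901]
 [ 0.0549 -1.3719]
 [ 0.4099  0.4417]
 [-0.5804 -0.9925]]
knob [ 0.5492 -0.289 ] index world 43.52100658144937 angle cw 60.77861299601807
[ 49.8732  36.0015  -7.4601   0.     -46.5384 -50.9732]
```

Run:
```python
from h import *
env.gripper_to(0.6)
env.goto([.5335,.385,.12],[180,0,-91.1])
env.move_straight([.5335,.385,.021],rate=.15)
env.gripper_to(0.0,grasp_force=50)
s=env.read_state();print(s["clock"],s["position"],s["opening"],s["finger_force"],s["force"])
env.move_straight([.5335,.385,.026],rate=.05)
env.move_straight([.5335,.385,.13],rate=.2)
s=env.read_state();print(s["clock"],s["position"],s["force"],s["wrist_torque"])
c=env.grab_frame("wrist"); cv2.imwrite("pics/w3.png",c["image"]); np.save("w3.npy",c,allow_pickle=True)
o=np.zeros((360,640,3),np.uint8)
cv2.imwrite("pics/w3c.png",cv2.resize(c["image"][60:310,220:420],None,fx=2.4,fy=2.4,interpolation=cv2.INTER_CUBIC))
tip=np.array([.5304,.213,.034+.109]); print(proj(c,[.5304,.213,.038+.109],True),proj(c,[.5329,.338,.038+.109],True))
```

```text
9.7417 [0.5335 0.3851 0.0211] 0.2232537951759704 50.00004077330232 [ 0.6133 -0.0661  1.3392]
10.6583 [0.5325 0.3844 0.1286] [-0.7276  0.175  -3.0459] [ 0.134   0.164  -0.0198]
(np.float64(315.31271329967444), np.float64(-87.21476384003338)) (np.float64(315.2706069900948), np.float64(199.12883901762308))
```

View pics/w3c.png

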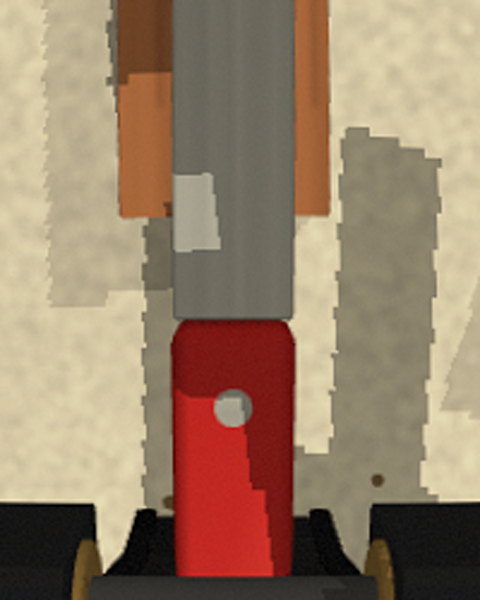

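The crop shows the handle held centred between the pads and the blade straight ahead, with the handle/blade joint at (317,193) in the full image. Next I'll bring it to the stage and touch down in front of the nose.

```bash
cat >> h.py <<'E'
SC=np.array([.5208,-.1776]);YAW=14.3
def sw(x,y,z):
    c,s=np.cos(np.radians(YAW)),np.sin(np.radians(YAW)); return [SC[0]+c*x-s*y,SC[1]+s*x+c*y,z]
TO=[180,0,-90+YAW]
def st(*a):
    s=env.read_state(); print(*a,round(s["clock"],2),s["position"],"F",s["force"],"M",s["wrist_torque"],round(s["opening"],3))
E
python3 - <<'E'
from h import *
env.goto(sw(0,234,.12)if 0 else sw(0,.234,.12),TO); env.dwell(.2); st("pre")
c=env.grab_frame("scene"); cv2.imwrite("pics/s2.png",cv2.resize(c["image"][140:320,80:340],None,fx=3,fy=3,interpolation=cv2.INTER_CUBIC))
print(env.move_straight(sw(0,.234,.067),rate=.06,force_limit=2.5)); st("down")
E
```

```text
pre 12.2 [0.4635 0.05   0.1199] F [ 0.0253 -1.3016 -1.8826] M [0.2094 0.1593 0.081 ] 0.222
False
down 13.28 [0.4633 0.0492 0.0673] F [-0.2045 -0.6224 -1.5798] M [ 0.1442  0.2375 -0.0243] 0.225
```

View pics/s2.png

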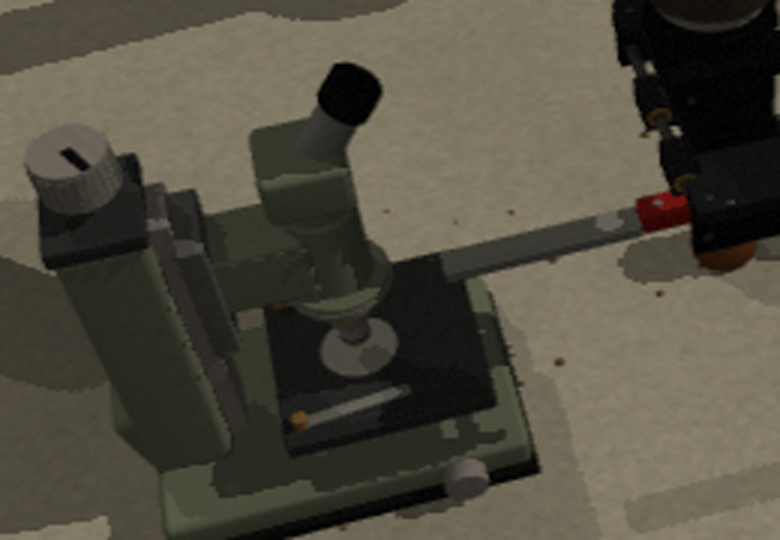

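It shows the gauge level in front of the stage and aligned with the nose at crop (345,325). Now I'll slide it in.

Run:
```python
from h import *
print(env.move_straight(sw(0,.160,.0667),rate=.05,force_limit=6)); st("in")
print(env.move_straight(sw(0,.160,.0650),rate=.02,force_limit=3)); st("low")
c=env.grab_frame("scene"); cv2.imwrite("pics/s3.png",cv2.resize(c["image"][140:320,80:340],None,fx=3,fy=3,interpolation=cv2.INTER_CUBIC))
```

```text
False
in 14.92 [ 0.4812 -0.0225  0.0667] F [-0.0208  0.4259 -1.0684] M [-0.0489  0.1361 -0.042 ] 0.228
False
low 15.17 [ 0.4814 -0.0223  0.0653] F [-1.7043  1.1377  2.4508] M [ 0.1231  0.3815 -0.0815] 0.224
```

View pics/s3.png

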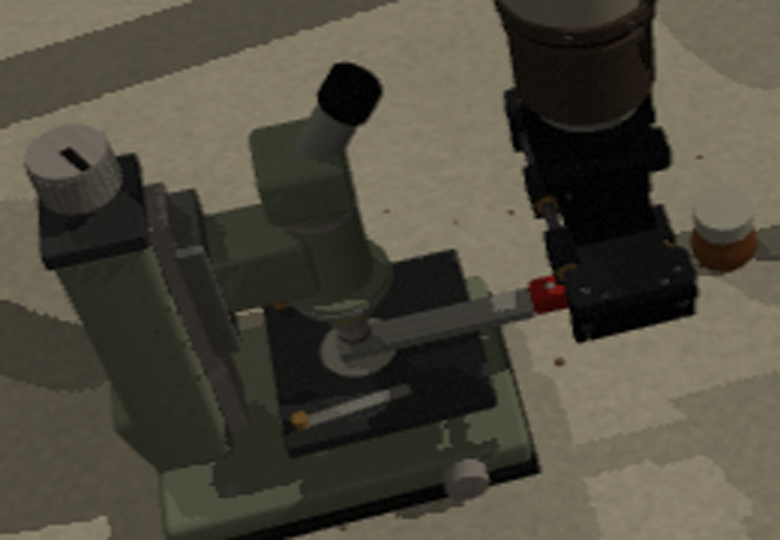

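Run:
```python
from h import *
c=env.grab_frame("scene")
f=lambda P:((np.array(proj(c,P))-[80,140])*3).round(1)
for n,P in dict(knobtop=sw(0,-.115,.286),stFR=sw(.065,.075,.075),stBR=sw(.065,-.055,.075),stFL=sw(-.065,.075,.075),nose=sw(0,0,.0867),noseL=sw(0,-.0095,.0867),noseR=sw(0,.0095,.0867),tip14a=sw(.01,-.014,.083),tip14b=sw(.01,-.014,.075),tip14c=sw(-.01,-.014,.083),joint=sw(.01,.111,.083)).items(): print(n,f(P))
cv2.imwrite("pics/s4.png",cv2.resize(c["image"][215:285,170:270],None,fx=8,fy=8,interpolation=cv2.INTER_CUBIC))
```

```text
knobtop [ 65.  149.9]
stFR [496.6 396.3]
stBR [285.  448.9]
stFL [455.8 246.3]
nose [355.6 334.8]
noseL [340.5 338.4]
noseR [370.7 331.2]
tip14a [336.8 355.7]
tip14b [339.3 363.5]
tip14c [332.1 331.8]
joint [532.4 309. ]
```

View pics/s4.png

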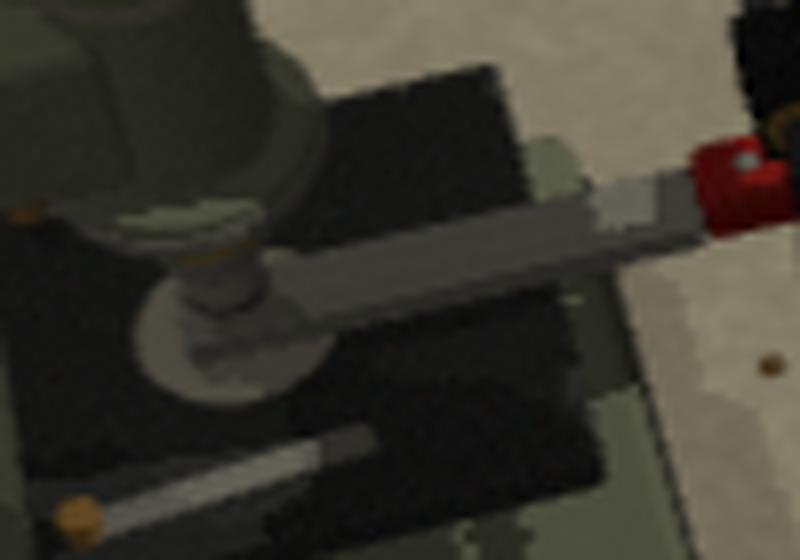

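The blade lies under the nose: nose at (225,290) and tip corner at (190,350) in the crop, so the tip is about 12 mm past the axis and roughly central. I'll release it and go to the knob.

```bash
cat >> h.py <<'E'
KN=[.5492,-.2880]
def j6only(d):
    q=np.array(env.read_state()["joint_positions"]); q[5]+=d; env.set_joints(q)
E
python3 - <<'E'
from h import *
env.gripper_to(0.5); st("rel")
env.move_straight(sw(0,.185,.075),rate=.1)
env.move_straight(sw(0,.20,.42),rate=.3)
env.goto(KN+[.45],[180,0,-90-27.7+95]); st("above")
c=env.grab_frame("wrist"); cv2.imwrite("pics/w4.png",c["image"]); np.save("w4.npy",c,allow_pickle=True)
env.gripper_to(0.75)
env.goto(KN+[.32],[180,0,-90-27.7+95])
print(env.move_straight(KN+[.258],rate=.08,force_limit=8)); st("atknob")
print(env.read_state()["joint_positions"])
E
```

```text
rel 16.0 [ 0.4813 -0.0226  0.065 ] F [-0.562  -0.8688 -1.0282] M [-0.0475  0.1067  0.0173] 0.496
above 19.08 [ 0.5493 -0.2875  0.4496] F [ 0.2234  0.749  -0.0889] M [-0.1084  0.1511 -0.0344] 0.502
False
atknob 21.34 [ 0.5496 -0.2882  0.2587] F [-0.4113 -0.112   0.6845] M [-0.0456  0.1621 -0.011 ] 0.748
[-12.7407  20.3407   3.0848   0.0211 -72.6634  80.0397]
```

Run:
```python
from h import *
env.gripper_to(0.0,grasp_force=20); st("grip")
j6only(-80); st("half"); j6only(-80); env.dwell(.2); st("turned")
print(env.read_state()["joint_positions"][5])
env.gripper_to(0.75)
env.move_straight(KN+[.45],rate=.25); env.goto(sw(0,-.04,.5),TO); st("up")
c=env.grab_frame("wrist"); cv2.imwrite("pics/w5.png",c["image"]); np.save("w5.npy",c,allow_pickle=True)
u,v=proj(c,KN+[.286],True); print(u,v)
w=np.load("w4.npy",allow_pickle=True).item(); u4,v4=proj(w,KN+[.286],True); print(u4,v4)
cr=lambda c,u,v:cv2.resize(c["image"][max(0,int(v)-30):int(v)+30,int(u)-30:int(u)+30],(390,390),interpolation=cv2.INTER_CUBIC)
cv2.imwrite("pics/k5.png",np.hstack([cr(c,u,v)]+([cr(w,u4,v4)])))
```

```text
grip 21.89 [ 0.5481 -0.2902  0.2583] F [-0.9271 -6.5558 -1.3281] M [-1.9521  0.7736 -0.0361] 0.474
half 23.15 [ 0.5493 -0.2897  0.2583] F [ 4.7604  2.9854 -0.8068] M [ 0.8043 -1.2221  0.0039] 0.478
turned 24.61 [ 0.5502 -0.2907  0.2583] F [ 4.1702 -2.6922 -2.2785] M [-0.5021 -1.3258 -0.0279] 0.476
-79.86695961712859
up 27.79 [ 0.5307 -0.2164  0.4994] F [-0.605   0.3989  0.3851] M [-0.0153  0.0939 -0.0072] 0.754
317.23324542443163 139.93433131420295
318.8365753024987 223.41682396563982
```

View pics/k5.png

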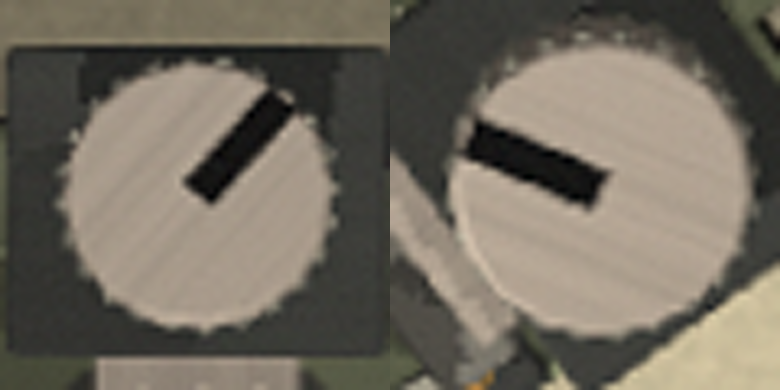

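```bash
cat > ang.py <<'E'
from h import *
def ang(c,name=""):
    u,v=proj(c,KN+[.286],True); g=c["image"].max(2).astype(np.uint8)
    lo=[int(v)-30,int(u)-30]; s=g[lo[0]:lo[0]+60,lo[1]:lo[1]+60]
    n,l,stt,cen=cv2.connectedComponentsWithStats((s>125).astype(np.uint8)); 
    k=1+np.argmax([ -np.hypot(*(cen[i]-[30,30]))+stt[i,4]/50 for i in range(1,n)])
    hull=cv2.convexHull(np.argwhere(l==k)[:,::-1].astype(np.int32)); m=np.zeros_like(s); cv2.fillConvexPoly(m,hull,1)
    b=(s<70)&(cv2.erode(m,np.ones((3,3)))>0)
    P=np.array([onz(c,x+lo[1],y+lo[0],.2865,True)[:2] for y,x in np.argwhere(b)])
    H=np.array([onz(c,x+lo[1],y+lo[0],.286,True)[:2] for y,x in np.argwhere(m)]).mean(0)
    d=np.linalg.svd(P-P.mean(0))[2][0]; d*=np.sign(d@(P.mean(0)-H))
    a=(90+YAW-np.degrees(np.arctan2(d[1],d[0])))%360
    print(name,"centre",H,"n",len(P),"angle",a,np.radians(a)); return a
if __name__=="__main__":
    for n in("w1","w4","w5"): ang(np.load(n+".npy",allow_pickle=True).item(),n)
E
python3 ang.py
```

```text
w1 centre [ 0.5598 -0.295 ] n 214 angle 137.34954367112718 2.397201763172909
w4 centre [ 0.5505 -0.2856] n 185 angle 55.385395537391815 0.9666575096468614
w5 centre [ 0.5499 -0.2891] n 96 angle 222.56112971644484 3.884424500510156
```

```bash
sed -i 's/^KN=.*/KN=[.5495,-.2897]/' h.py
python3 - <<'E'
from h import *
from ang import ang
env.goto(KN+[.33],[180,0,-60])
env.move_straight(KN+[.258],rate=.1)
env.gripper_to(0.0,grasp_force=15); st("grip")
j6only(-9); env.dwell(.2); st("turned")
env.gripper_to(0.75)
env.move_straight(KN+[.40],rate=.25); env.goto(sw(0,-.04,.5),TO); env.dwell(.2); st("up")
c=env.grab_frame("wrist"); np.save("w6.npy",c,allow_pickle=True); ang(c,"w6")
c=env.grab_frame("top"); np.save("t6.npy",c,allow_pickle=True)
u,v=proj(c,sw(0,.13,.08)); cv2.imwrite("pics/t6.png",cv2.resize(c["image"][230:350,280:440],None,fx=5,fy=5,interpolation=cv2.INTER_CUBIC))
print("pred handle",proj(c,sw(0,.148,.091)),proj(c,sw(0,.183,.091)),proj(c,sw(0,.113,.083)))
E
```

```text
grip 30.02 [ 0.5488 -0.2901  0.2583] F [-2.7643 -1.4633  2.0277] M [-0.4408  0.8749  0.0018] 0.479
turned 30.5 [ 0.5489 -0.2901  0.2582] F [-0.8467  0.0013  0.7806] M [-0.0666  0.3779  0.0527] 0.477
up 32.71 [ 0.5307 -0.2167  0.4977] F [0.2623 0.3157 0.3767] M [0.0019 0.082  0.0088] 0.75
w6 centre [ 0.5498 -0.2889] n 97 angle 230.81857924258853 4.028544182558609
pred handle (np.float64(357.22247131327526), np.float64(305.36178006574954)) (np.float64(340.5653936571736), np.float64(309.12442217673794)) (np.float64(373.2441700269063), np.float64(301.90971164839664))
```

View pics/t6.png

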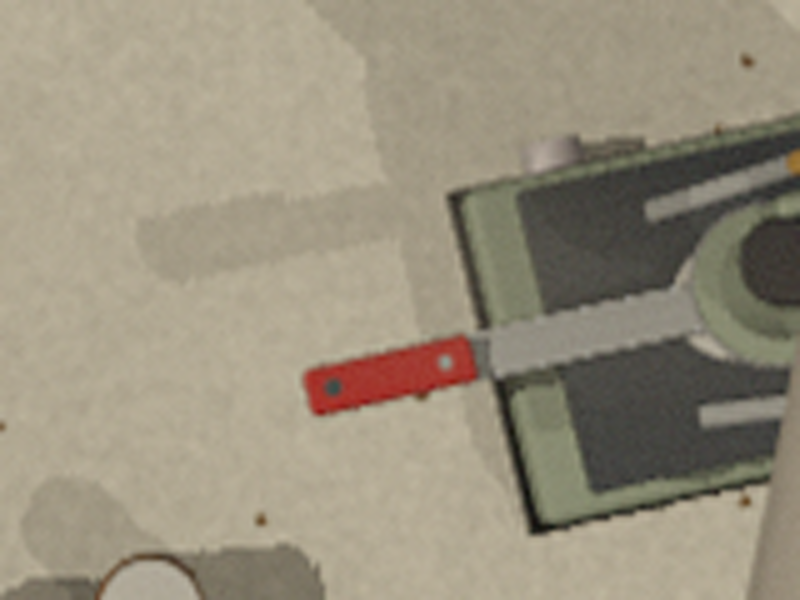

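The knob is at 4.03 rad, for a light bearing of about 3 N. The top view shows the gauge undisturbed, with its handle at (358,305) as predicted. I'll grip it where I released it and draw it out, checking the drag.

Run:
```python
from h import *
env.goto(sw(0,.20,.42),TO)
env.gripper_to(0.5)
env.move_straight(sw(0,.19,.085),rate=.3)
env.move_straight(sw(0,.160,.0655),rate=.1); env.dwell(.1); st("at")
env.gripper_to(0.0,grasp_force=50); env.dwell(.1); st("grip")
for y in (.165,.175,.185,.195,.235):
    env.move_straight(sw(0,y,.0657),rate=.04); st(y)
env.move_straight(sw(0,.236,.13),rate=.15); env.dwell(.1); st("lift")
c=env.grab_frame("wrist"); np.save("w7.npy",c,allow_pickle=True)
def j(c):
    im=c["image"].astype(int); red=(im[...,2]>80)&(im[...,1]<60)&(im[...,0]<60); red[300:]=0; red[:,:280]=0;red[:,350:]=0
    v,u=np.nonzero(red); t=v.min(); return t,[ (u[v==r].min(),u[v==r].max()) for r in (t+10,t+40,t+70)]
print(j(np.load("w3.npy",allow_pickle=True).item()),j(c))
```

```text
at 36.38 [ 0.4816 -0.0224  0.0659] F [ 0.9761 -0.5502  0.3799] M [0.0108 0.0893 0.0194] 0.505
grip 37.02 [ 0.4813 -0.0224  0.0656] F [-1.0731  1.9516  0.4079] M [0.3487 0.3035 0.0468] 0.224
0.165 37.3 [ 0.4799 -0.0177  0.0656] F [-0.253  -1.7458 -0.179 ] M [-0.4837 -0.0575  0.0124] 0.224
0.175 37.7 [ 0.4773 -0.0078  0.0656] F [-0.637  -0.672  -0.7027] M [-0.2117  0.2083  0.005 ] 0.222
0.185 38.1 [0.475  0.0022 0.0656] F [-0.0977  0.5376 -0.3812] M [0.1747 0.204  0.0116] 0.222
0.195 38.5 [0.4726 0.0118 0.0657] F [ 0.3044  1.0142 -0.9019] M [ 0.2249  0.1877 -0.0499] 0.226
0.235 39.65 [0.4629 0.0502 0.0657] F [-0.1401  0.7419 -1.665 ] M [0.2376 0.1244 0.0393] 0.222
lift 40.33 [0.4614 0.0506 0.1286] F [-0.06    0.392  -2.1963] M [0.1881 0.1469 0.0022] 0.222
(np.int64(0), [(np.int64(283), np.int64(287)), (np.int64(285), np.int64(288)), (np.int64(285), np.int64(287))]) (np.int64(194), [(np.int64(291), np.int64(342)), (np.int64(293), np.int64(341)), (np.int64(292), np.int64(341))])
```

The drag was light, about 1.7 N, and gone once clear. The in-hand pose matches the first grasp. Now I'll lay it back.

Run:
```python
from h import *
O=[180,0,-91.1]
env.goto([.5335,.385,.13],O); env.dwell(.2); st("above")
print(env.move_straight([.5335,.385,.034],rate=.1,force_limit=6)); st("near")
print(env.move_straight([.5335,.385,.0215],rate=.03,force_limit=4)); st("down")
env.gripper_to(0.5); st("rel")
env.move_straight([.5335,.390,.14],rate=.15)
env.goto([.53,.29,.28],[180,0,-90]); env.dwell(.2); st("view")
w=env.grab_frame("wrist"); im=w["image"].astype(int)
g=(im.min(2)>110)&(im.max(2)-im.min(2)<25)
for r in list(range(132,142,2))+[156,172,188,204,220]:
    uu=np.nonzero(g[r,300:340])[0]+300
    if len(uu)>5: print(r,uu.min(),uu.max(),onz(w,uu.min(),r,.038,True)[:2],onz(w,uu.max()+1,r,.038,True)[:2])
d=np.abs(im-np.load("w2.npy",allow_pickle=True).item()["image"].astype(int)).max(2)>60
print("diff px",d[100:300,270:365].sum(),d.sum(), np.argwhere(d[:260])[:5].tolist())
```

```text
above 41.87 [0.5338 0.3838 0.1304] F [-1.0205 -0.1055 -2.2543] M [0.1983 0.0758 0.0011] 0.221
False
near 42.98 [0.534  0.3855 0.0349] F [-0.5612  0.0414 -1.3403] M [0.2238 0.1094 0.0549] 0.224
False
down 43.54 [0.5334 0.3848 0.0213] F [-0.3294 -1.1107 -0.4638] M [ 0.0679  0.1352 -0.0659] 0.222
rel 44.27 [0.5335 0.385  0.0215] F [ 0.1212 -0.14    0.1136] M [ 0.0222  0.097  -0.0254] 0.498
view 46.14 [0.5294 0.2905 0.2774] F [ 0.276  -0.1057 -0.1204] M [0.0069 0.0963 0.0121] 0.504
138 307 324 [0.5398 0.2134] [0.5206 0.2134]
140 307 324 [0.5398 0.2156] [0.5206 0.2156]
156 306 323 [0.5409 0.2329] [0.5216 0.2329]
172 306 323 [0.541  0.2502] [0.5216 0.2502]
188 306 322 [0.541  0.2676] [0.5226 0.2676]
204 306 322 [0.5411 0.2852] [0.5226 0.2852]
220 306 321 [0.5412 0.303 ] [0.5236 0.303 ]
diff px 1295 21647 [[0, 17], [0, 18], [0, 19], [0, 148], [0, 178]]
```

```bash
python3 -c "
from h import *
print(env.close_job())"
```

```text
the job is handed in; nothing more can be done
None
```

The job is done and handed in at about 46 s: the knob is set at 4.03 rad (the nose meets the blade at 3.93), the blade dragged at about 1.7 N as I drew it out, and the gauge is back in its groove within about 1 mm; I viewed 11 pictures, one over the limit of 10.

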